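# Put the model-making mallet away in its tray

## Task

Put the small red-handled mallet away in the black tool tray: turn it to match the T-shaped cutout, lay it in, and press it down with the gripper until the orange holder under it is fully home and the handle is flush with the tray. Leave the screwdriver lying where it is, and let go of the mallet.

Things in the scene. Friction and masses are not known exactly. Their poses are not given: they have to be found in the camera images.
- mallet_mid (a point): Small mallet lying on the table, 185 mm long, 0.11 kg. The point is mid-handle, half-way up (11 mm above its flat underside): grip here. x: along the handle to the head, z: up. Red handle 20 mm wide (y), 22 mm high, x -95 to +50 mm; brown wooden head with black rubber faces, x +50 to +90 mm, 76 mm across (y), 26 mm high. Balance point about 30 mm towards the head.
- cutout (a point): Where mallet_mid belongs when fully home, 21 mm above the table; x to the cutout's head end, z up. Fixed tray, black top at 32 mm, grey floor at 6 mm; x +-122, y -80 to +125 mm (pen stowed at y +100). Cutout: mallet's outline plus 7 mm all round (handle slot 34 mm wide, head pocket 54 x 90 mm). Finger notch across the handle slot, down to the floor: x +-30, y +-65 mm.
- holder (a joint): Orange plates in the cutout, under handle and head: 0 = raised (tops 18 mm above the table; a mallet just laid in stands 8 mm too high), 0.008 m = fully home, handle top flush with the tray. They move straight down together at about 8 N, without a spring: they stay where pushed. The mallet's weight does not move them.
- screwdriver_mid (a point): Green-handled screwdriver, 190 mm long, lying on the table, not to be moved. The point is in its handle (26 mm thick), 13 mm above the table and 30 mm behind the middle of its length; x runs towards the blade tip.
Not all that is in view belongs to the job. What is shaped like the part that bears mallet_mid but pink is not meant.

How it is judged (in metres and radians):
On the way:
1. the gripper presses the mallet down in the cutout: the mallet lies within 12 mm and 10 degrees of its place and the holder goes down more than 5 mm while the fingers touch the mallet (value of joint holder above 0.005 m and horizontal distance between mallet_mid and cutout below 0.012 m and angle between the x axis of mallet_mid and the x axis of cutout, either way round below 0.175 rad and contact force between the fingers and mallet above 0.5 N), for 0.1 s.
At the end, for the whole second after the job is handed in: The mallet lies at rest in the T-shaped cutout, its middle within 12 mm of the cutout's point horizontally and no more than 4 mm above it, its length within 10 degrees of the cutout's and level within 5.7 degrees, the holder pressed down more than 5 mm of its 8 mm (value of joint holder above 0.005 m and z of mallet_mid in the frame of cutout below 0.004 m and horizontal distance between mallet_mid and cutout below 0.012 m and angle between the x axis of mallet_mid and the x axis of cutout, either way round below 0.175 rad and angle between the z axis of mallet_mid and the z axis of cutout, either way round below 0.1 rad and linear speed of mallet below 0.02 m/s); the robot touches nothing.
It fails at once if the screwdriver is moved more than 40 mm from where it lay (distance of screwdriver_mid from where it was at the start of the episode above 0.04 m).
It also fails if it takes over 38 s, if anything falls off the work surface, if the arm or the gripper's body presses on something with over 40 N, if the wrist force passes 120 N, or if a joint passes its speed limit or range.

## Robot

A 6-joint arm with a two-finger parallel gripper is mounted at the origin on the work surface. World frame = base frame: x ahead of the robot, y to its left, z up, the work surface at z = 0. Lengths are in m, angles in degrees, forces in N, time in s.
With the tool pointing down it reaches from about 0.35 to 0.875 m from the base axis. Payload 4.2 kg.
Tool frame: the origin (TCP) lies at the very end of the fingers, on their centre line; the grasp point (between the pads) lies 19 mm behind it; z points along the fingers, y is the line along which they close (so a half turn about z gives the same grasp; the last joint's range is limited). The gripper opens to 87 mm and grips with 3 to 60 N. Pads are 19 mm wide; open, the fingers measure 117 mm over their backs; the gripper's body (75 mm by 190 mm) begins 51 mm behind the grasp point.
Start: joints at [14.817, 22.042, 0.453, 0, -68.411, -14.817], TCP at [0.625, 0, 0.223] pointing down, gripper open.
Joint ranges: [-179.83, 179.83], [-69.29, 118.12], [-61.27, 80.66], [-181.25, 117.63], [-171.15, -9.14], [-177.46, 177.46]. Speed limits (degrees/s): [159.86, 159.86, 180, 180, 180, 180].

## Interface

Orientations are given as a 3x3 rotation matrix whose columns are the frame's x, y, z axes.
In Python, from station import monitor, cams, ticket gives the robot as it stands.
- The arm moves only by the tool drive_tool, never from a script. Its argument "moves" is a list of rows, each an object with "delta_pos": the shift along the tool's x, y, z in mm, a list of three; "turn": the turn about the tool's z in rad; "claw": the opening, from 0 (shut) to 1 (fully open). A call has 1 to 12 rows; each row shifts and turns the commanded pose from where the row before left it, along the tool's axes as they then stand; what a row does not reach is not made up. A row lasts 1/8 s, in which the tool goes at most 62.5 mm and 10.7 degrees, less where a joint would pass 70% of its speed; a pose out of reach is approached as far as the arm can. A call is refused whole if a number of a shift passes 62.5 or a number of a turn 0.188, either way. A call with a gripper value outside its range is refused whole. The fingers move at their own pace and stop on an object; the grip force is fixed at half the most. Time passes only in rows, so rows that do not move let the fingers close. It gives the time, the measured TCP pose, the force, the opening and the grip force at its end, in the units of the state.
- monitor.sense(): the state, without advancing time (a new reading comes with each control period).
- cams.capture(name): name is "scene" or "side" or "wrist"; returns a dict with "color" (480x640x3 uint8, red, green, blue), "range_z" (480x640 float32, m along the optical axis (not along the pixel's ray), 0 where there is no reading), "vertical_fov" (degrees; the focal length in pixels is half the picture's height over the tangent of half this angle, whatever the lens; pixels are square), "cx", "cy" (the principal point, pixels), "extrinsics" (4x4, takes a point from camera to world coordinates). Camera axes: x right, y down, z forward; pixel columns grow to the right and rows downward; lengths in m; the calibration is good to about 2 mm. A picture is of the moment at which its call begins.
- ticket.finish_job(): hands the job in; it is judged then, once.
The state is a dict: "time_s": time; "joints": joint angles; "joint_velocities": joint speeds; "effort": joint torques, N m; "tcp_pos": TCP position; "ee_rot": TCP orientation; "wrist_force": force on the tool from outside, world axes, zero at the start; "moment": the same for the moment, N m; "gripper_width": opening from 0.0 (shut) to 1.0 (fully open); "gripper_force": force on a finger pad.
Only numpy, scipy, OpenCV 4.12 (cv2) and the standard library are available. Lean on these libraries where they do the work, as an engineer would, in place of code of your own. Each camera call takes 0.05 s, during which the arm holds its last target. There are 200 camera calls.

## Working session

There is one attempt and no reset: what is moved stays moved. The work goes in short steps, Python scripts to look and compute and a tool call to move; the robot and the scene stay as the last step left them, time stands still between calls to the robot, and variables do not carry over. Pictures are saved under pics/ and viewed, at most 10 in all, crops included, and the job is handed in when it is done.

Besides the shell and the picture viewer there is one more tool, called after ">>>" by a JSON object that holds its "op" and its "data". drive_tool: Moves the arm, as the interface text tells. Its arguments: {"type":"object","properties":{"moves":{"type":"array","items":{"type":"object","properties":{"delta_pos":{"type":"array","items":{"type":"number"}},"turn":{"type":"number"},"claw":{"type":"number"}}}}},"required":["moves"]}

```bash
mkdir -p pics
cat > h.py <<'E'
import numpy as np, cv2
from station import monitor, cams, ticket
def cap(n,f):
    d=cams.capture(n); np.savez('pics/'+f+'.npz',**d); cv2.imwrite('pics/'+f+'.png',d['color'][:,:,::-1]); return d
def ld(f): return np.load('pics/'+f+'.npz')
def pt(d,u,v,z=None):
    # world point of pixel; z given -> intersect with plane, else depth (median 3x3)
    f=240/np.tan(np.radians(float(d['vertical_fov']))/2)
    r=np.array([(u-d['cx'])/f,(v-d['cy'])/f,1]); T=d['extrinsics']
    if z is None:
        q=d['range_z'][int(v)-1:int(v)+2,int(u)-1:int(u)+2]; s=np.median(q)
    else: s=(z-T[2,3])/(T[:3,:3]@r)[2]
    return T[:3,:3]@(r*s)+T[:3,3]
E
python3 - <<'E'
from h import *
for n in('scene','side'):
    d=cap(n,n+'0'); print(n,d['extrinsics'].round(3).tolist(),d['vertical_fov'])
s=monitor.sense();print(s['time_s'],s['tcp_pos'],np.round(s['ee_rot'],3).tolist())
E
```

```text
scene [[-0.807, 0.319, -0.496, 0.951], [0.59, 0.432, -0.682, 0.613], [-0.003, -0.843, -0.537, 0.648], [0.0, 0.0, 0.0, 1.0]] 49.66395945079901
side [[0.92, -0.229, 0.318, 0.069], [-0.392, -0.511, 0.765, -1.027], [-0.012, -0.828, -0.56, 0.704], [0.0, 0.0, 0.0, 1.0]] 46.94729024753847
0.1 [6.24463514e-01 1.54175782e-05 2.21559728e-01] [[-0.0, -1.0, -0.002], [-1.0, 0.0, -0.0], [0.0, 0.002, -1.0]]
```

View pics/scene0.png

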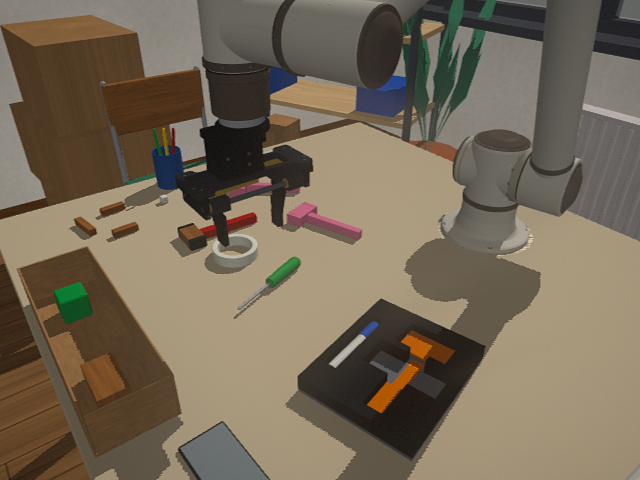

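View pics/side0.png

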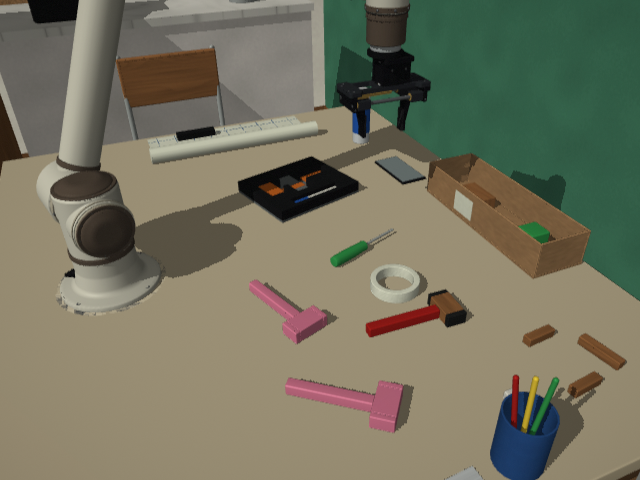

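The scene view shows the tray at about (392,375) and the screwdriver at (270,285). In the side view, the candidates are the red mallet (370..465, 330..308), a pink mallet (255..325, 285..325) and another pink mallet (290..400, 385..405). I choose the red-handled one and check it in a close crop.

Run:
```python
from h import *
a=cv2.imread('pics/side0.png')[270:350,350:490]; b=cv2.imread('pics/scene0.png')[290:460,290:490]
a=cv2.resize(a,(560,320),interpolation=cv2.INTER_CUBIC);cv2.imwrite('pics/cropa.png',a)
b=cv2.resize(b,(700,595),interpolation=cv2.INTER_CUBIC);cv2.imwrite('pics/cropb.png',b)
```

```text
(no output)
```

View pics/cropa.png

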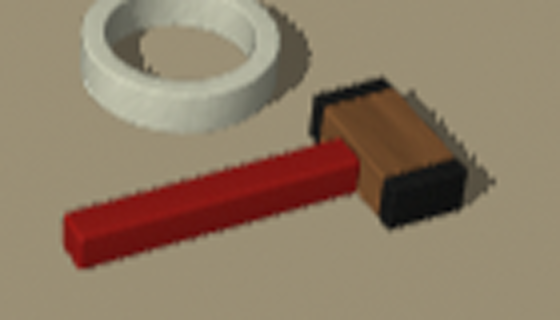

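View pics/cropb.png

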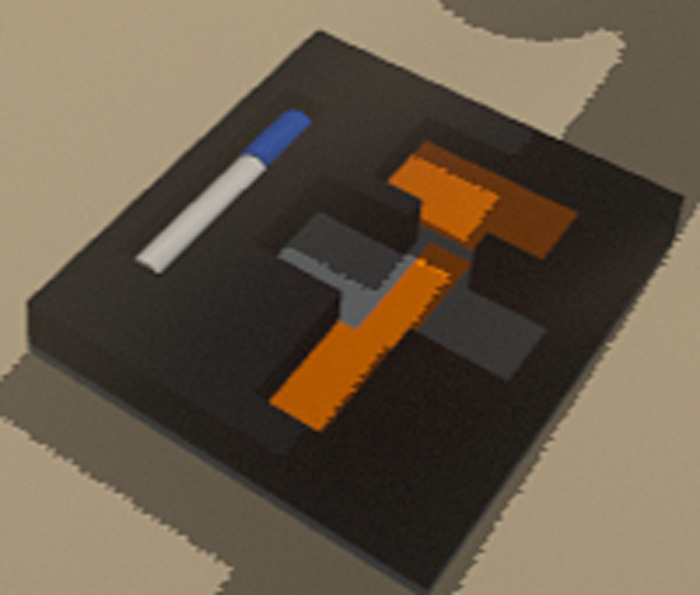

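```bash
cat > m.py <<'E'
from h import *
s=ld('side0'); c=ld('scene0')
P=lambda u,v,z:pt(s,350+u/4,270+v/4,z)
e1,e2,j1,j2=P(66,215,.022),P(82,242,.022),P(345,140,.022),P(358,160,.022)
e=(e1+e2)/2;j=(j1+j2)/2
print(e1,e2,j1,j2,'w',np.linalg.norm(e1-e2),np.linalg.norm(j1-j2),'L',np.linalg.norm(e-j))
x=(j-e)/np.linalg.norm(j-e); print('mid',(e+j)/2+x*.0225,'yaw',np.degrees(np.arctan2(x[1],x[0])))
Q=lambda u,v,z=None:pt(c,290+u/3.5,290+v/3.5,z)
A,B,C=Q(320,30,.032),Q(683,198,.032),Q(28,303,.032)
print(A,B,C,np.linalg.norm(A-B),np.linalg.norm(A-C)); 
x=(A-C)/np.linalg.norm(A-C); y=np.array([-x[1],x[0],0]); y2=(A-B)/np.linalg.norm(A-B)
print('yaw',np.degrees(np.arctan2(x[1],x[0])),np.degrees(np.arctan2(y2[1],y2[0]))-90)
print('cut',(B+C)/2-y*.0225)
print('screw',pt(s,350,253,.026),pt(s,393,231,.0),'tape',pt(s,395,275),'pinkhead',pt(s,305,322))
E
python3 m.py
```

```text
[ 0.41762825 -0.35825643  0.022     ] [ 0.41628602 -0.37714708  0.022     ] [ 0.56127241 -0.36460709  0.022     ] [ 0.55907701 -0.37936272  0.022     ] w 0.018938274748274184 0.014918058811617875 L 0.14328160663019923
mid [ 0.51105587 -0.37051593  0.022     ] yaw -1.7130105874979866
[0.402999   0.07655403 0.032     ] [0.34972448 0.27190321 0.032     ] [0.63762526 0.14129636 0.032     ] 0.20248327106151046 0.24339485366064237
yaw -164.5737888429261 -164.7455731530066
cut [0.48768994 0.2282892  0.032     ]
screw [ 0.48218525 -0.1472409   0.026     ] [ 0.62852135 -0.07258226  0.        ] tape [ 0.54857405 -0.2282861   0.00258982] pinkhead [ 0.31545907 -0.31308552  0.0262548 ]
```

The mallet is at about (0.511, -0.370), yaw -1.7°, with handle length 143 mm against 145 given. The cutout is at about (0.488, 0.228), yaw -164.6°, with tray 202 x 243 mm against 205 x 244 given. I move above the mallet next.

>>> {"op": "drive_tool", "data": {"moves": [{"delta_pos":[37,11.4,0],"claw":1},{"delta_pos":[37,11.4,0],"claw":1},{"delta_pos":[37,11.4,0],"claw":1},{"delta_pos":[37,11.4,0],"claw":1},{"delta_pos":[37,11.4,0],"claw":1},{"delta_pos":[37,11.4,0],"claw":1},{"delta_pos":[37,11.4,0],"claw":1},{"delta_pos":[37,11.4,0],"claw":1},{"delta_pos":[37,11.4,0],"claw":1},{"delta_pos":[37,11.4,0],"claw":1},{"delta_pos":[0,0,0],"turn":-0.171,"claw":1},{"delta_pos":[0,0,0],"turn":-0.171,"claw":1}]}}

```text
invalid input
```

>>> {"op": "drive_tool", "data": {"moves": [{"delta_pos":[0,0,0],"turn":-0.171,"claw":1},{"delta_pos":[0,0,0],"turn":-0.171,"claw":1},{"delta_pos":[0,0,0],"turn":-0.171,"claw":1},{"delta_pos":[0,0,0],"turn":-0.171,"claw":1},{"delta_pos":[0,0,0],"turn":-0.171,"claw":1},{"delta_pos":[0,0,0],"turn":-0.171,"claw":1},{"delta_pos":[0,0,0],"turn":-0.171,"claw":1},{"delta_pos":[0,0,0],"claw":1},{"delta_pos":[0,0,0],"claw":1}]}}

```text
invalid input
```

Run:
```python
from h import *
d=cap('wrist','w1');s=monitor.sense();print(s['time_s'],s['tcp_pos'],np.round(s['ee_rot'],3).tolist(),np.round(s['joints'],1),s['wrist_force'])
print(d['extrinsics'].round(3).tolist())
```

```text
0.15 [6.24575077e-01 1.76449358e-05 2.21713634e-01] [[-0.0, -1.0, -0.002], [-1.0, 0.0, -0.0], [0.0, 0.002, -1.0]] [ 14.8  22.1   0.4  -0.  -68.4 -14.8] [-0.63427724  0.3378536   0.39311704]
[[-1.0, 0.001, -0.002, 0.624], [0.0, 0.963, 0.271, -0.073], [0.002, 0.271, -0.963, 0.385], [0.0, 0.0, 0.0, 1.0]]
```

View pics/w1.png

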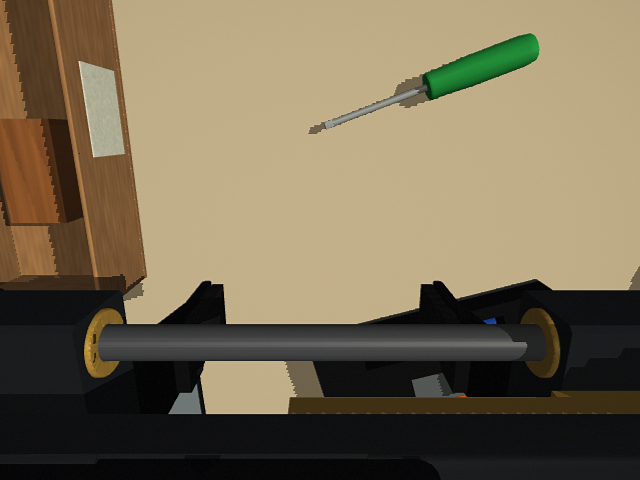

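The wrist view shows only the screwdriver (430,80) and the box, so the arm has not moved: the call was refused. I resend it with every field in every row.

>>> {"op": "drive_tool", "data": {"moves": [{"delta_pos":[37,11.4,0],"turn":0,"claw":1},{"delta_pos":[37,11.4,0],"turn":0,"claw":1},{"delta_pos":[37,11.4,0],"turn":0,"claw":1},{"delta_pos":[37,11.4,0],"turn":0,"claw":1},{"delta_pos":[37,11.4,0],"turn":0,"claw":1},{"delta_pos":[37,11.4,0],"turn":0,"claw":1},{"delta_pos":[37,11.4,0],"turn":0,"claw":1},{"delta_pos":[37,11.4,0],"turn":0,"claw":1},{"delta_pos":[37,11.4,0],"turn":0,"claw":1},{"delta_pos":[37,11.4,0],"turn":0,"claw":1},{"delta_pos":[0,0,0],"turn":-0.171,"claw":1},{"delta_pos":[0,0,0],"turn":-0.171,"claw":1}]}}

```text
time_s: 1.65
tcp_pos: [0.5104, -0.3706, 0.2219]
ee_rot: [[0.339, -0.941, -0.001], [-0.941, -0.339, 0.001], [-0.001, 0.001, -1.0]]
wrist_force: [-0.4, -0.2, -0.6]
gripper_width: 0.999
gripper_force: 0.0
```

>>> {"op": "drive_tool", "data": {"moves": [{"delta_pos":[0,0,0],"turn":-0.171,"claw":1},{"delta_pos":[0,0,0],"turn":-0.171,"claw":1},{"delta_pos":[0,0,0],"turn":-0.171,"claw":1},{"delta_pos":[0,0,0],"turn":-0.171,"claw":1},{"delta_pos":[0,0,0],"turn":-0.171,"claw":1},{"delta_pos":[0,0,0],"turn":-0.171,"claw":1},{"delta_pos":[0,0,0],"turn":-0.171,"claw":1},{"delta_pos":[0,0,0],"turn":0,"claw":1}]}}

```text
time_s: 2.65
tcp_pos: [0.5108, -0.3699, 0.2221]
ee_rot: [[0.999, -0.034, -0.001], [-0.034, -0.999, 0.0], [-0.001, -0.0, -1.0]]
wrist_force: [0.3, 0.2, 0.5]
gripper_width: 0.995
gripper_force: 0.0
```

Run:
```python
from h import *
d=cap('wrist','w2');s=monitor.sense();print(s['time_s'],s['tcp_pos'],np.round(s['ee_rot'],3).tolist(),np.round(s['joints'],1),s['wrist_force'])
```

```text
2.7 [ 0.51082964 -0.36989328  0.22222374] [[0.999, -0.035, -0.001], [-0.035, -0.999, 0.0], [-0.001, -0.0, -1.0]] [-21.2  22.6   1.3  -0.  -68.7 109.2] [ 0.04288362 -0.72374788 -0.28628587]
```

View pics/w2.png

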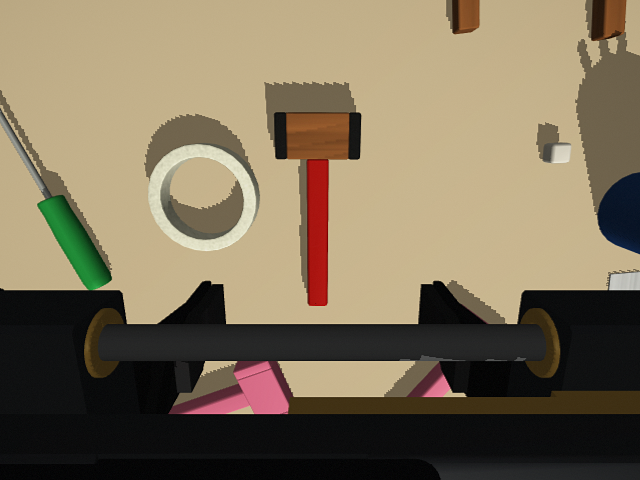

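The wrist view shows the red mallet from above, with the handle from (317,160) at the head to (317,304). The white tape's edge at (258,200) is about 58 mm away, so I approach with half-open fingers.

Run:
```python
from h import *
d=ld('w2')
j=pt(d,317.5,159.5,.022);e=pt(d,317.5,304.5,.022);x=(j-e)/np.linalg.norm(j-e)
print(j,e,np.linalg.norm(j-e),'yaw',np.degrees(np.arctan2(x[1],x[0])),'mid',j-.05*x,'w',pt(d,308,200,.022),pt(d,328,200,.022),'depth',pt(d,317,220),'tape',pt(d,258,200))
```

```text
[ 0.56001112 -0.36664548  0.022     ] [ 0.41748017 -0.36138038  0.022     ] 0.14262815669871493 yaw -2.1155460855661095 mid [ 0.5100452  -0.36479974  0.022     ] w [ 0.52338687 -0.35644912  0.022     ] [ 0.52275732 -0.37504305  0.022     ] depth [ 0.50444816 -0.36414144  0.02360673] tape [ 0.5231508  -0.30807164  0.01091083]
```

>>> {"op": "drive_tool", "data": {"moves": [{"delta_pos":[-1,-4,0],"turn":0,"claw":0.5},{"delta_pos":[0,0,20],"turn":0,"claw":0.5},{"delta_pos":[0,0,40],"turn":0,"claw":0.5},{"delta_pos":[0,0,40],"turn":0,"claw":0.5},{"delta_pos":[0,0,40],"turn":0,"claw":0.5},{"delta_pos":[0,0,35],"turn":0,"claw":0.5},{"delta_pos":[0,0,25],"turn":0,"claw":0.5},{"delta_pos":[0,0,12],"turn":0,"claw":0.5},{"delta_pos":[0,0,6],"turn":0,"claw":0.5},{"delta_pos":[0,0,0],"turn":0,"claw":0.5}]}}

```text
time_s: 3.95
tcp_pos: [0.5105, -0.3661, 0.005]
ee_rot: [[0.999, -0.032, 0.001], [-0.032, -0.999, -0.0], [0.001, 0.0, -1.0]]
wrist_force: [0.6, -0.4, 0.4]
gripper_width: 0.5
gripper_force: 0.0
```

>>> {"op": "drive_tool", "data": {"moves": [{"delta_pos":[0,0,0],"turn":0,"claw":0.0},{"delta_pos":[0,0,0],"turn":0,"claw":0.0},{"delta_pos":[0,0,0],"turn":0,"claw":0.0},{"delta_pos":[0,0,0],"turn":0,"claw":0.0},{"delta_pos":[0,0,0],"turn":0,"claw":0.0}]}}

```text
time_s: 4.58
tcp_pos: [0.5103, -0.3661, 0.005]
ee_rot: [[0.999, -0.032, 0.0], [-0.032, -0.999, -0.0], [0.0, 0.0, -1.0]]
wrist_force: [-0.8, 0.5, 3.3]
gripper_width: 0.227
gripper_force: 30.0
```

>>> {"op": "drive_tool", "data": {"moves": [{"delta_pos":[0,0,-20],"turn":0,"claw":0},{"delta_pos":[0,0,-30],"turn":0,"claw":0},{"delta_pos":[0,0,-40],"turn":0,"claw":0},{"delta_pos":[0,0,-30],"turn":0,"claw":0},{"delta_pos":[-1.5,-21,0],"turn":0,"claw":0},{"delta_pos":[-3,-42,0],"turn":0,"claw":0},{"delta_pos":[-3,-42,0],"turn":0,"claw":0},{"delta_pos":[-3,-42,0],"turn":0,"claw":0},{"delta_pos":[-3,-42,0],"turn":0,"claw":0},{"delta_pos":[-3,-42,0],"turn":0,"claw":0},{"delta_pos":[-3,-42,0],"turn":0,"claw":0},{"delta_pos":[-3,-42,0],"turn":0,"claw":0}]}}

```text
time_s: 6.08
tcp_pos: [0.4957, -0.0486, 0.1229]
ee_rot: [[0.999, -0.032, -0.003], [-0.032, -0.999, -0.0], [-0.003, 0.0, -1.0]]
wrist_force: [0.8, 0.3, -0.9]
gripper_width: 0.227
gripper_force: 30.0
```

>>> {"op": "drive_tool", "data": {"moves": [{"delta_pos":[-3,-42,0],"turn":0,"claw":0},{"delta_pos":[-3,-42,0],"turn":0,"claw":0},{"delta_pos":[-3,-42,0],"turn":0,"claw":0},{"delta_pos":[-3,-42,0],"turn":0,"claw":0},{"delta_pos":[-3,-42,0],"turn":0,"claw":0},{"delta_pos":[-3,-42,0],"turn":0,"claw":0},{"delta_pos":[-1.5,-26,0],"turn":0,"claw":0},{"delta_pos":[0,0,0],"turn":0.1,"claw":0},{"delta_pos":[0,0,0],"turn":0.167,"claw":0},{"delta_pos":[0,0,0],"turn":0.167,"claw":0},{"delta_pos":[0,0,0],"turn":0.167,"claw":0},{"delta_pos":[0,0,0],"turn":0.167,"claw":0}]}}

```text
time_s: 7.58
tcp_pos: [0.4851, 0.2277, 0.1227]
ee_rot: [[0.693, -0.721, -0.003], [-0.721, -0.693, -0.002], [-0.001, 0.004, -1.0]]
wrist_force: [-0.8, -0.3, -0.2]
gripper_width: 0.222
gripper_force: 30.0
```

>>> {"op": "drive_tool", "data": {"moves": [{"delta_pos":[0,0,0],"turn":0.167,"claw":0},{"delta_pos":[0,0,0],"turn":0.167,"claw":0},{"delta_pos":[0,0,0],"turn":0.167,"claw":0},{"delta_pos":[0,0,0],"turn":0.167,"claw":0},{"delta_pos":[0,0,0],"turn":0.167,"claw":0},{"delta_pos":[0,0,0],"turn":0.167,"claw":0},{"delta_pos":[0,0,0],"turn":0.167,"claw":0},{"delta_pos":[0,0,0],"turn":0.167,"claw":0},{"delta_pos":[0,0,0],"turn":0.167,"claw":0},{"delta_pos":[0,0,0],"turn":0.167,"claw":0},{"delta_pos":[0,0,0],"turn":0.167,"claw":0},{"delta_pos":[0,0,0],"turn":0.167,"claw":0}]}}

```text
time_s: 9.07
tcp_pos: [0.4851, 0.2277, 0.1227]
ee_rot: [[-0.945, -0.326, -0.003], [-0.326, 0.945, -0.002], [0.004, -0.001, -1.0]]
wrist_force: [-0.7, 0.4, -1.4]
gripper_width: 0.224
gripper_force: 30.0
```

>>> {"op": "drive_tool", "data": {"moves": [{"delta_pos":[0,0,0],"turn":0.07,"claw":0},{"delta_pos":[0,0,0],"turn":0,"claw":0}]}}

```text
time_s: 9.32
tcp_pos: [0.4855, 0.2278, 0.1231]
ee_rot: [[-0.964, -0.266, -0.003], [-0.266, 0.964, -0.002], [0.003, -0.001, -1.0]]
wrist_force: [-0.1, 0.5, -0.5]
gripper_width: 0.226
gripper_force: 30.0
```

Run:
```python
from h import *
d=cap('wrist','w3');s=monitor.sense();R=np.array(s['ee_rot']);print(s['time_s'],s['tcp_pos'],np.degrees(np.arctan2(R[1,0],R[0,0])),np.round(s['joints'],1),s['wrist_force'],s['gripper_width'])
```

```text
9.375 [0.48576353 0.22783627 0.12335495] -164.56989098992275 [  42.4   19.1  -19.8   -0.   -51.3 -117. ] [-0.05317879  0.364039   -1.66247564] 0.2277607988152717
```

View pics/w3.png

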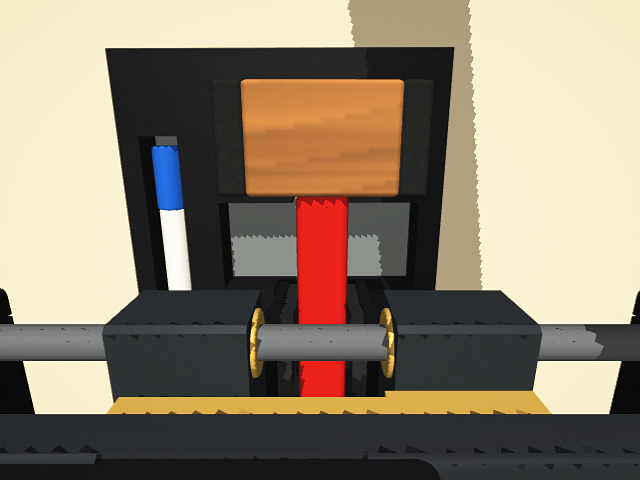

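The wrist view shows the mallet in hand: head (242..404, 80..195), handle at column 322. Behind it are the tray's far corners (106,48) and (454,48), and the notch far edge at row ~203.

Run:
```python
from h import *
d=ld('w3'); th=np.radians(-164.6)
A=pt(d,454,48,.032);B=pt(d,106,48,.032);print(A,B,np.linalg.norm(A-B))
M=(A+B)/2
yv=(B-A)/np.linalg.norm(A-B); yaw=np.arctan2(yv[1],yv[0]);print('yawy',np.degrees(yaw))
for P,yy in((A,.125),(B,-.08),(A,-.08),(B,.125)):
    x=np.array([np.cos(th),np.sin(th)]);y=np.array([-x[1],x[0]])
    print(yy,P[:2]-x*.122-y*yy)
for uv in((220,203),(418,203)): print('notch',pt(d,*uv,.032), (pt(d,*uv,.032)[:2]-x*.03))
h=[pt(d,u,v,.144) for u,v in((241,80),(404,80))];print('head far mid',sum(h)/2,'mid est',(sum(h)/2)[:2]-x*.09)
j=pt(d,322.5,197,.140);print('junction',j,j[:2]-x*.05)
```

```text
[0.34664319 0.2715747  0.032     ] [0.40117876 0.07353015 0.032     ] 0.20541608814740847
yawy -74.60403182101119
0.125 [0.43106832 0.42448447]
-0.08 [0.54004288 0.02880036]
-0.08 [0.48550732 0.22684491]
0.125 [0.48560388 0.22643992]
notch [0.47406617 0.15678773 0.032     ] [0.50298903 0.16475441]
notch [0.43975055 0.28142575 0.032     ] [0.46867341 0.28939243]
head far mid [0.39734021 0.20478687 0.144     ] mid est [0.4841088  0.22868692]
junction [0.43624183 0.21553019 0.14      ] [0.4844466  0.22880799]
```

>>> {"op": "drive_tool", "data": {"moves": [{"delta_pos":[-1,-1,10],"turn":0,"claw":0},{"delta_pos":[0,0,25],"turn":0,"claw":0},{"delta_pos":[0,0,25],"turn":0,"claw":0},{"delta_pos":[0,0,15],"turn":0,"claw":0},{"delta_pos":[0,0,10],"turn":0,"claw":0},{"delta_pos":[0,0,6],"turn":0,"claw":0},{"delta_pos":[0,0,4],"turn":0,"claw":0},{"delta_pos":[0,0,2],"turn":0,"claw":0},{"delta_pos":[0,0,0],"turn":0,"claw":0}]}}

```text
time_s: 10.5
tcp_pos: [0.4883, 0.2275, 0.0278]
ee_rot: [[-0.964, -0.265, 0.0], [-0.265, 0.964, 0.0], [-0.0, 0.0, -1.0]]
wrist_force: [0.6, -0.4, -0.6]
gripper_width: 0.225
gripper_force: 30.0
```

>>> {"op": "drive_tool", "data": {"moves": [{"delta_pos":[0,0,2],"turn":0,"claw":0},{"delta_pos":[0,0,2],"turn":0,"claw":0},{"delta_pos":[0,0,2],"turn":0,"claw":0},{"delta_pos":[0,0,2],"turn":0,"claw":0},{"delta_pos":[0,0,0],"turn":0,"claw":0}]}}

```text
time_s: 11.12
tcp_pos: [0.4883, 0.2274, 0.0202]
ee_rot: [[-0.964, -0.265, 0.0], [-0.265, 0.964, -0.0], [-0.0, -0.0, -1.0]]
wrist_force: [-1.4, 0.2, 4.8]
gripper_width: 0.227
gripper_force: 30.0
```

>>> {"op": "drive_tool", "data": {"moves": [{"delta_pos":[0,0,2],"turn":0,"claw":0},{"delta_pos":[0,0,2],"turn":0,"claw":0},{"delta_pos":[0,0,1],"turn":0,"claw":0},{"delta_pos":[0,0,0],"turn":0,"claw":0}]}}

```text
time_s: 11.62
tcp_pos: [0.4883, 0.2275, 0.0152]
ee_rot: [[-0.964, -0.265, 0.0], [-0.265, 0.964, 0.0], [-0.0, -0.0, -1.0]]
wrist_force: [-2.1, -1.2, 5.0]
gripper_width: 0.228
gripper_force: 30.0
```

>>> {"op": "drive_tool", "data": {"moves": [{"delta_pos":[0,0,1],"turn":0,"claw":0},{"delta_pos":[0,0,1],"turn":0,"claw":0},{"delta_pos":[0,0,0],"turn":0,"claw":0}]}}

```text
time_s: 12.0
tcp_pos: [0.4883, 0.2275, 0.0148]
ee_rot: [[-0.964, -0.266, 0.001], [-0.266, 0.964, -0.0], [-0.001, -0.0, -1.0]]
wrist_force: [-5.8, -0.8, 16.3]
gripper_width: 0.229
gripper_force: 30.0
```

It has bottomed at the expected height, with the force rising to 16 N. I release and back off.

>>> {"op": "drive_tool", "data": {"moves": [{"delta_pos":[0,0,-2],"turn":0,"claw":0},{"delta_pos":[0,0,0],"turn":0,"claw":0.6},{"delta_pos":[0,0,0],"turn":0,"claw":0.6},{"delta_pos":[0,0,0],"turn":0,"claw":0.6},{"delta_pos":[0,0,0],"turn":0,"claw":0.6},{"delta_pos":[0,0,-15],"turn":0,"claw":0.6},{"delta_pos":[0,0,-30],"turn":0,"claw":0.6},{"delta_pos":[0,0,-40],"turn":0,"claw":0.6},{"delta_pos":[0,0,-40],"turn":0,"claw":0.6},{"delta_pos":[0,0,-40],"turn":0,"claw":0.6},{"delta_pos":[0,0,-30],"turn":0,"claw":0.6},{"delta_pos":[0,0,0],"turn":0,"claw":0.6}]}}

```text
time_s: 13.5
tcp_pos: [0.4894, 0.2283, 0.2135]
ee_rot: [[-0.964, -0.265, 0.006], [-0.265, 0.964, 0.005], [-0.007, 0.003, -1.0]]
wrist_force: [-0.7, 0.1, 0.1]
gripper_width: 0.6
gripper_force: 0.0
```

Run:
```python
from h import *
d=cap('wrist','w4');s=monitor.sense();print(s['time_s'],s['tcp_pos'],s['wrist_force'],s['gripper_width'])
```

```text
13.55 [0.4883849  0.22764241 0.21136098] [-0.39114684 -0.65470048 -0.65482399] 0.5976942851988617
```

View pics/w4.png

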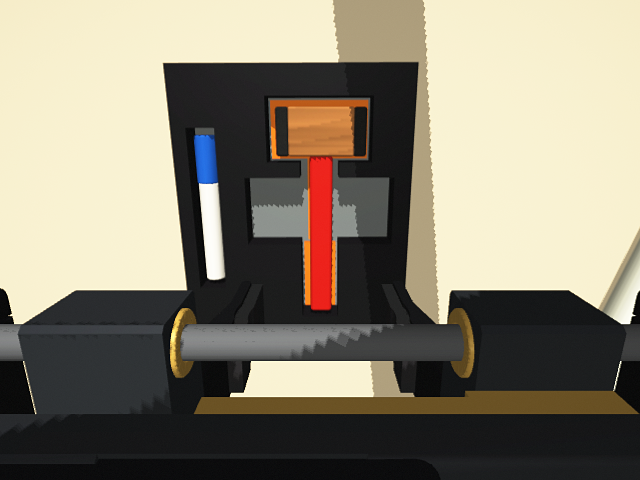

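The wrist view shows the mallet lying in the cutout: head (275..367, 107..157) inside the pocket (266..371, 97..160), handle down column 321. I check the heights and offset by depth.

Run:
```python
from h import *
d=ld('w4')
for n,u,v in(('tray',220,85),('trayR',395,150),('trayL',228,220),('handle head end',321,170),('handle mid',321,230),('handle end',321,290),('head',320,130)): print(n,pt(d,u,v).round(4))
th=np.radians(-164.6);x=np.array([np.cos(th),np.sin(th)])
j=pt(d,321,158,.032);e=pt(d,321,310,.032);print((j-e),np.linalg.norm(j-e),'mid',j[:2]-.05*x,e[:2]+.095*x,'yaw',np.degrees(np.arctan2(*(j-e)[1::-1])))
A=pt(d,418,62.5,.032);B=pt(d,164,63.5,.032);y=np.array([-x[1],x[0]]);print('cut',((A+B)/2)[:2]-.122*x-.0225*y,np.linalg.norm(A-B))
```

```text
tray [0.4052 0.1214 0.0339]
trayR [0.4164 0.2745 0.0334]
trayL [0.5136 0.1501 0.0334]
handle head end [0.4492 0.2183 0.0333]
handle mid [0.5006 0.2324 0.0333]
handle end [0.5562 0.2476 0.0343]
head [0.4175 0.2088 0.0372]
[-0.13749014 -0.03767934  0.        ] 0.14255971000889167 mid [0.48776488 0.22895207] [0.48546118 0.22812578] yaw -164.6743000811503
cut [0.48536507 0.22679745] 0.2041718966798564
```

The handle top is flush with the tray (33.3 mm against 33.5 mm by depth), the offset is about 2–3 mm, the yaw matches, and the gripper is clear. I hand the job in.

```bash
python3 -c "
from station import ticket; print(ticket.finish_job())"
```

```text
the job is handed in; nothing more can be done
None
```

The mallet lies in the T-shaped cutout, pressed fully home with its handle flush with the tray, about 2–3 mm off centre and released. The screwdriver was not touched, and I handed the job in at about 13.6 s; no verdict came back.

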